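# Unlock the curing box and hold its lid at the mark

### The job

A classmate is waiting to reach into the curing box: with the lever, not with the gripper itself, prise the snug lock tab on the box's front all the way out, and stand the lever back in its holder. Then lift the sprung lid by its handle to the angle set by the pointer beside the box and finish holding it there, keeping hold: the spring shuts it if you let go. Do not shift the pointer or disturb the other things on the bench.

Things in the scene. Friction and masses are not known exactly. Their poses are not given: they have to be found in the camera images.
- box: Curing box, fixed: white case 200 (x) x 280 (y) x 100 mm high with a grey lid 8 mm thick, flush with its sides (top of the shut lid 108 mm above the bench). Origin: centre of its underside; -x face is the front (to the robot), +x the hinge side, z up. The lock tab is on the front at y = -80 mm; outside the +y wall stands an aluminium quadrant rail with the angle pointer.
- lid (a joint): Lid angle, rad: 0 shut, grows as the front edge rises, stop at 1.1. Hinge axis along the box's y through x = +100, z = 100 mm of the box. Spring and weight pull it shut: about 3 N at the handle when shut, 5 to 6 N at 0.7 rad; it falls shut if let go. With the lock tab in, it opens no more than about 0.01 rad.
- lid_handle (a point): Middle of the lid's handle: straight round steel bar 10 mm thick, 80 mm long along the box's y, on a post at each end, centre 32 mm above the lid's top and 15 mm behind its front edge (185 mm from the hinge axis towards the front, 40 mm above it, when shut), at y = +55 mm of the box. Moves with the lid.
- lid_edge (a point): Front corner of the lid on the pointer's side: 200 mm from the hinge axis, half-way up the lid's 8 mm thickness, at y = +140 mm of the box. Its x axis lies in the lid's plane.
- mark (a joint): Angle the pointer is set to, rad (0.4 to 0.75, different every time): an arm on the lid's hinge axis, held by friction. The lid is at the mark when joint lid equals joint mark: the lid is then parallel to the pointer arm and its edge level with it.
- mark_tip (a point): Tip block of the pointer (22 x 12 x 18 mm, dark steel), 215 mm from the hinge axis, at y = +157 mm of the box; the arm is a dark steel bar 10 mm high, just outside the box's +y wall. Its x axis lies along the arm.
- tab (a joint): Travel of the lock tab, m: 0 home (lid locked), grows as the tab comes straight out of the box's front (to -x of the box), stop at 0.014 (fully out). About 7 N of friction; it stays where it is left. The lid is free from about 0.009.
- groove (a point): Middle of the mouth of the groove behind the lock tab; moves with the tab. Tab: dark steel plate 40 mm wide (y), 6 mm thick, top 88 mm above the bench, 12 mm in front of the box's wall when home. The groove between them, 12 mm wide (x), 24 mm deep, is open at the top for the lever's blade; the lid's front edge above it serves as fulcrum when the handle is rocked over the box. Point: 6 mm off the wall.
- lever: Lever: loose upright pry tool, 90 g, 132 mm long. Steel blade 4 (x) x 14 (y) mm, 50 mm long, the last 8 mm 3 x 12 mm; steel guard 30 x 32 mm, 50 to 56 mm from the tip; grey handle 16 (x) x 20 (y) mm, 56 to 132 mm from the tip. Origin: blade tip, z up the handle. Starts upright in its holder, resting on the guard.
- holder: Lever's holder: plywood block 60 x 60 x 60 mm high, fixed, left or right of the box. Slot in the middle of its top 15 mm (x) x 23 mm (y), 54 mm deep. Origin: centre of its underside. With the lever home, the blade tip is 10 mm above this origin and the guard rests on the top.
- pen_pot: loose grey round pot with three pencils, 72 mm across, 131 mm tall over the pencils; origin: centre of its underside. Leave it alone.
- tape: loose cardboard ring lying flat, 90 mm across, 24 mm high; origin: centre of its underside. Leave it alone.
- glue: loose white bottle, 44 mm across, 110 mm tall; origin: centre of its underside. Leave it alone.
- knife: loose shut craft knife, 150 mm long, lying on the cutting mat; origin: under its handle's middle. Leave it alone.
- eraser: loose cork sanding block, 50 x 30 x 18 mm, on the cutting mat; origin: centre of its underside. Leave it alone.
- gear: loose printed grey gear, 60 mm across, 24 mm high, on the cutting mat; origin: centre of its underside. Leave it alone.
- rocket: loose small white printed rocket, 44 mm across its foot, 80 mm tall; origin: centre of its underside. Leave it alone.
Not all that is in view belongs to the job. Leave any blue look-alike of the lever alone. Several things have the shape of the holder; the one meant has the colours described above.

How it is judged:
By the outcome, as a careful person would: the job done as asked, in the order asked, and still so for the second after the job is handed in, while the arm keeps its last pose, push and grip.
It also fails if it takes over 72 s, if anything falls off the work surface, if the arm or the gripper's body presses on something with over 40 N, if the wrist force passes 120 N, or if a joint passes its speed limit or range.

### The arm

A 7-joint arm with a two-finger parallel gripper is mounted at the origin on the work surface. World frame = base frame: x ahead of the robot, y to its left, z up, the work surface at z = 0. Lengths are in mm, angles in rad, forces in N, time in s.
With the tool pointing down it reaches from about 400 to 850 mm from the base axis. Payload 4.5 kg.
Tool frame: the origin (TCP) lies on the centre line of the jaws, within the pads' length; the fingertips stand ctrl.tip_reach ahead of it and the grasp point (between the pads) lies 5 mm behind it (ctrl.tip_reach is the distance from the TCP to the fingertips, in mm); z points along the fingers, y is the line along which they close (so a half turn about z gives the same grasp; the last joint's range is limited). The gripper opens to 88 mm and grips with 3 to 60 N. Pads are 18 mm wide; open, the fingers measure 123 mm over their backs; the gripper's body (75 mm by 187 mm) begins 45 mm behind the grasp point.
Start: joints at [-1.091, 0.689, -0.195, 1.565, 0.157, 0.902, -0.215], TCP at [269.472, 563.948, 252.743] pointing down, gripper open.
Joint ranges: [-3.01, 3.01], [-0.46, 2.08], [-1.47, 1.51], [0.13, 2.56], [-1, 4.14], [0.04, 2.09], [-2.66, 2.66]. Speed limits (rad/s): [2.57, 2.57, 3.14, 3.14, 3.14, 3.14, 3.14].

### API

Orientations are given as a unit quaternion [x, y, z, w].
In Python, from plant import readout, viewer, sign_off, ctrl gives the robot as it stands. The module is installed in compiled form; this text tells all that it offers.
- The arm moves only by the tool play_rows, never from a script. Its argument "motion" is a list of rows, each an object of numbers: "tx", "ty", "tz": the shift along the tool's x, y, z in mm; "wx", "wy", "wz": the turn, a rotation vector about the tool's x, y, z in rad; "jaw": the finger opening in mm, from 0 to 88.1. A call has 1 to 10 rows; each row is the pose to reach, as a shift and turn from the pose commanded when the call began, along the tool's axes at that moment; what a row does not reach only later rows make up. A row lasts 1/10 s, in which the tool goes at most 50 mm and 8.59 degrees, less where a joint would pass 70% of its speed; a pose out of reach is approached as far as the arm can. A call with a gripper value outside its range is refused whole. The fingers move at their own pace and stop on an object; "force" is the grip in N (left out, the last holds). Time passes only in rows, so rows that repeat a pose let the fingers close. It gives the time, the measured TCP pose, the force, the opening and the grip force at its end, in the units of the state.
- readout.observe(): the state, without advancing time (a new reading comes with each control period).
- viewer.camera(name): name is "scene" or "top"; returns the picture (400x640x3 uint8, red, green, blue); there is no depth.
- viewer.get_calibration(name): a dict with "fx", "fy", "cx", "cy" (pixels), "D" ([k1, k2, p1, p2, k3] as OpenCV has them; the pictures are not rectified), "R" (3x3) and "t" (3): a world point X has camera coordinates R X + t. Camera axes: x right, y down, z forward; pixel columns grow to the right and rows downward; lengths in mm; the calibration is good to about 2 mm. A picture is of the moment at which its call begins. get_calibration takes no time and is no camera call.
- sign_off(): hands the job in; it is judged then, once.
The state is a dict: "time_s": time; "joint_positions": joint angles; "qd": joint speeds; "joint_torque": joint torques, N m; "ee_pos": TCP position; "tool_rot": TCP orientation; "wrist_force": force on the tool from outside, world axes, zero at the start; "torque": the same for the moment, N m; "width": opening from 0.0 (shut) to 1.0 (fully open); "finger_force": force on a finger pad.
Only numpy, scipy, OpenCV 4.12 (cv2) and the standard library are available. Lean on these libraries where they do the work, as an engineer would, in place of code of your own. Each camera call takes 0.05 s, during which the arm holds its last target. There are 200 camera calls.

## Working session

There is one attempt and no reset: what is moved stays moved. The work goes in short steps, Python scripts to look and compute and a tool call to move; the robot and the scene stay as the last step left them, time stands still between calls to the robot, and variables do not carry over. Pictures are saved under pics/ and viewed, at most 10 in all, crops included, and the job is handed in when it is done.

Besides the shell and the picture viewer there is one more tool, called after ">>>" as name([rows], argument=value, ...), one row to a line, values as JSON. play_rows: Moves the arm, as the interface text tells. Its arguments: {"type":"object","properties":{"motion":{"type":"array"},"force":{"type":"number"}},"required":["motion"]}

```bash
mkdir -p pics
python3 - <<'E'
from plant import readout, viewer, ctrl
import cv2, pickle
s=readout.observe()
print({k:s[k] for k in("time_s","ee_pos","tool_rot","width","wrist_force")},ctrl.tip_reach)
d={}
for n in("scene","top"):
    im=viewer.camera(n);cv2.imwrite(f"pics/{n}0.png",im[:,:,::-1]);c=viewer.get_calibration(n);d[n]=c;print(n,c)
pickle.dump(d,open("cal.pkl","wb"))
E
```

```text
{'time_s': 0.0, 'ee_pos': array([269.28403766, 563.34745233, 251.92567491]), 'tool_rot': array([ 2.21051783e-01,  9.75261654e-01, -8.92474740e-04, -1.35156518e-04]), 'width': 1.0028494925601186, 'wrist_force': array([ 0.59647421, -0.01753615, -0.46338608])} 14.0
scene {'fx': 363.1151040232728, 'fy': 363.1151040232728, 'cx': 318.88721368600056, 'cy': 200.20458670361452, 'D': array([-0.00387919,  0.        ,  0.        ,  0.        ,  0.        ]), 'R': array([[-0.33617071,  0.94179963,  0.00164623],
       [ 0.60175284,  0.21613667, -0.7688813 ],
       [-0.72448794, -0.25748475, -0.63938942]]), 't': array([ 211.41391814, -247.7354135 , 1417.3312757 ])}
top {'fx': 434.9519646603392, 'fy': 434.9519646603392, 'cx': 311.8560812671353, 'cy': 198.49469855319427, 'D': array([-0.04385745,  0.        ,  0.        ,  0.        ,  0.        ]), 'R': array([[ 0.08224625, -0.99659933,  0.00503368],
       [-0.97319984, -0.08140146, -0.21507179],
       [ 0.21475015,  0.01279007, -0.97658527]]), 't': array([ -72.15485823,  575.67872708, 1038.04720245])}
```

View pics/scene0.png

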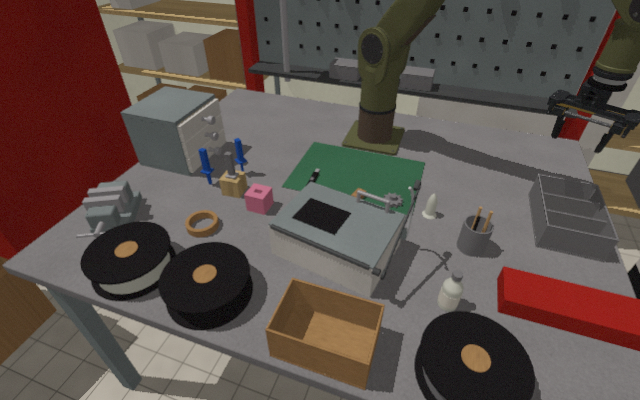

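View pics/top0.png

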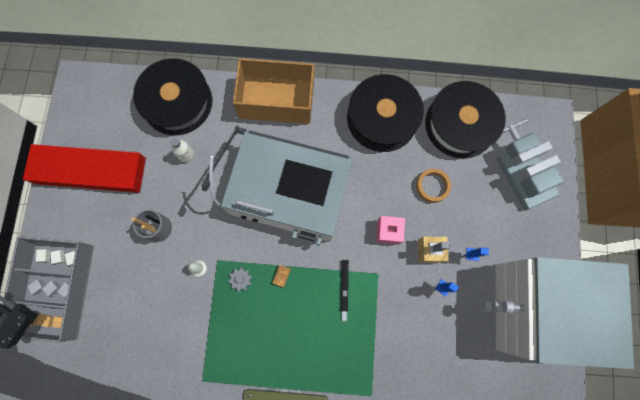

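The top view shows three lever-like things: grey in the plywood block at about (436,248), blue at (477,254), and blue at (447,288). The holder-shaped things are the plywood block (435,250) and a pink block (392,229). The grey lever in the plywood block fits the description. I'll confirm it in an enlarged crop, with the box alongside.

```bash
python3 - <<'E'
import cv2,numpy as np
t=cv2.imread("pics/top0.png");s=cv2.imread("pics/scene0.png")
f=lambda im,x,y,w,h,k:cv2.resize(im[y:y+h,x:x+w],None,fx=k,fy=k,interpolation=cv2.INTER_CUBIC)
a=f(t,180,120,180,140,2.2222222)  # 400x311
b=f(t,375,210,120,93,3.333333)
c=f(s,260,165,180,130,2.2222222)
d=f(s,190,130,120,87,3.333333)
def fit(i,w,h): return cv2.resize(i,(w,h))
o=np.vstack([np.hstack([fit(a,400,311),fit(b,400,310+1)]),np.hstack([fit(c,400,289),fit(d,400,289)])])
cv2.imwrite("pics/crop1.png",o)
E
cat > h.py <<'E'
import numpy as np,cv2,pickle
C=pickle.load(open("cal.pkl","rb"))
def ray(n,p):
    c=C[n];K=np.array([[c["fx"],0,c["cx"]],[0,c["fy"],c["cy"]],[0,0,1]])
    q=cv2.undistortPoints(np.array([[p]],float),K,c["D"])[0,0]
    return -c["R"].T@c["t"], c["R"].T@np.array([q[0],q[1],1])
def plane(n,p,z):
    o,d=ray(n,p);return o+d*(z-o[2])/d[2]
def yplane(n,p,p0,nrm):
    o,d=ray(n,p);return o+d*np.dot(np.array(p0)-o,nrm)/np.dot(d,nrm)
def proj(n,X):
    c=C[n];K=np.array([[c["fx"],0,c["cx"]],[0,c["fy"],c["cy"]],[0,0,1]])
    return cv2.projectPoints(np.atleast_2d(np.array(X,float)),cv2.Rodrigues(c["R"])[0],c["t"],K,c["D"])[0][:,0]
E
```

```text
(no output)
```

View pics/crop1.png

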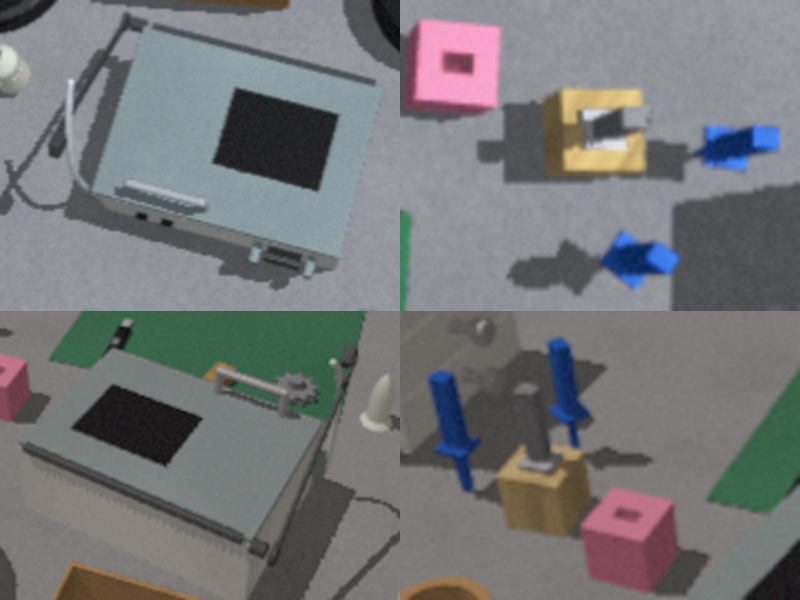

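The crop confirms it: the grey lever stands in the plywood block at about (436,248), and the blue levers and pink block are decoys. The box front, with the tab at about (306,236), faces down the picture, and the dark pointer tip is at about (205,186).

```bash
cat > m1.py <<'E'
from h import *
t=cv2.imread("pics/top0.png");hsv=cv2.cvtColor(t,cv2.COLOR_BGR2HSV)
def big(m,x,y,w,h):
    k=np.zeros_like(m);k[y:y+h,x:x+w]=m[y:y+h,x:x+w]
    c=max(cv2.findContours(k,0,cv2.CHAIN_APPROX_NONE)[0],key=cv2.contourArea);return c[:,0].astype(float)
print("lid hsv",hsv[160,260],hsv[210,330],"bench",hsv[220,365],"ply",hsv[240,424],"front",hsv[232,290], "handle",hsv[245,441])
m=((hsv[:,:,0]>85)&(hsv[:,:,0]<110)&(hsv[:,:,1]>25)&(hsv[:,:,2]>90)).astype(np.uint8)*255
m=cv2.morphologyEx(m,cv2.MORPH_OPEN,np.ones((5,5)))
c=big(m,200,125,160,125)
P=np.array([plane("top",p,108)[:2] for p in c],np.float32)
r=cv2.minAreaRect(P);print("lid",r);print(cv2.boxPoints(r))
m=((hsv[:,:,0]>10)&(hsv[:,:,0]<30)&(hsv[:,:,1]>80)).astype(np.uint8)*255
c=big(m,410,225,50,50)
P=np.array([plane("top",p,60)[:2] for p in c],np.float32)
r=cv2.minAreaRect(P);print("holder z60",r,cv2.boxPoints(r).tolist())
print("px",c.min(0),c.max(0))
E
python3 m1.py
```

```text
lid hsv [ 98  37 157] [ 97  39 164] bench [108  19 164] ply [ 21 107 220] front [113  23  88] handle [105  16  97]
lid ((606.365966796875, 39.34637451171875), (281.6519470214844, 200.5741424560547), 79.5985107421875)
[[ 482.30154   -81.059074]
 [ 679.5796   -117.271675]
 [ 730.4304    159.75183 ]
 [ 533.15234   195.96442 ]]
holder z60 ((477.281005859375, -334.33349609375), (59.738075256347656, 74.0906753540039), 4.623394966125488) [[444.5230712890625, -299.8163146972656], [450.4952392578125, -373.6659240722656], [510.0389404296875, -368.8506774902344], [504.0667724609375, -295.0010681152344]]
px [418. 237.] [448. 261.]
```

```bash
cat > m2.py <<'E'
from h import *
t=cv2.imread("pics/top0.png");s=cv2.imread("pics/scene0.png")
hsv=cv2.cvtColor(t,cv2.COLOR_BGR2HSV)
print("ply V row 255:",hsv[256,416:452,2].tolist());print("ply V col 424:",hsv[232:268,426,2].tolist())
print("top lever row 244 V:",hsv[244,430:455,2].tolist(), "row 247",hsv[247,430:455,2].tolist())
print("col 443 V",hsv[235:262,443,2].tolist());
for nm,zs in(("tip142",142),):
    for n,p in(("top",(444.6,245.4)),("scene",(228.4,153.1))): print(nm,n,plane(n,p,zs))
yaw=-0.1815;bx=np.array([np.cos(yaw),np.sin(yaw),0]);by=np.array([-np.sin(yaw),np.cos(yaw),0])
o=np.array([606.4,39.3,0])
for n,p in(("top",(205.,186.5)),("scene",(416.2,184.8))):
    X=yplane(n,p,o+157*by,by)-o; b=np.array([X@bx,X@by,X[2]]);print("tip",n,b,"ang",np.arctan2(b[2]-100,100-b[0]),"r",np.hypot(b[2]-100,100-b[0]))
print("handle",proj("top",o+by*55-85*bx+[0,0,140]),proj("scene",o+by*55-85*bx+[0,0,140]))
g=o+by*-80-106*bx
print("groove w",g, "tab top px",proj("top",[o+by*y-118*bx-6*k*bx+[0,0,88] for y in(-60,-100) for k in(0,.0)]), "holder px",proj("top",[[477.9,-341.3,60]]))
E
python3 m2.py
```

```text
ply V row 255: [88, 86, 84, 90, 91, 94, 93, 115, 188, 220, 222, 218, 219, 223, 225, 229, 232, 229, 226, 225, 222, 223, 225, 227, 230, 227, 217, 199, 194, 202, 214, 197, 140, 87, 82, 86]
ply V col 424: [160, 156, 152, 152, 180, 222, 225, 221, 219, 216, 210, 207, 203, 202, 189, 126, 112, 115, 117, 117, 116, 132, 173, 219, 222, 221, 217, 214, 194, 117, 92, 88, 113, 153, 155, 156]
top lever row 244 V: [217, 223, 222, 213, 196, 143, 113, 89, 71, 66, 69, 99, 151, 166, 171, 172, 173, 173, 167, 157, 149, 159, 158, 154, 153] row 247 [109, 108, 102, 74, 62, 61, 62, 67, 65, 65, 67, 88, 136, 155, 156, 157, 157, 161, 162, 150, 145, 152, 155, 156, 157]
col 443 V [152, 172, 226, 230, 231, 232, 217, 157, 165, 166, 166, 166, 155, 102, 84, 146, 207, 210, 204, 219, 210, 199, 197, 199, 199, 183, 127]
tip142 top [ 477.46611968 -339.19279576  142.        ]
tip142 scene [ 483.79268771 -333.07362643  142.        ]
tip top [-82.93010359 157.         216.48985683] ang 0.5670396155078905 r 216.87164301083877
tip scene [-77.70173761 157.         218.39272376] ang 0.5877099594921371 r 213.5292593313849
handle [[253.74235499 206.30138346]] [[372.51117867 195.71184295]]
groove w [487.70074062 -20.25237881   0.        ] tab top px [[297.90532564 235.56861636]
 [297.90532564 235.56861636]
 [313.82195032 239.86308699]
 [313.82195032 239.86308699]] holder px [[435.47887023 248.91953403]]
```

```bash
cat >> h.py <<'E'
from scipy.spatial.transform import Rotation as Ro
O=np.array([606.4,39.3,0.]);YAW=-0.1815
BX=np.array([np.cos(YAW),np.sin(YAW),0]);BY=np.array([-np.sin(YAW),np.cos(YAW),0]);Z=np.array([0,0,1.])
def box(x,y,z): return O+x*BX+y*BY+z*Z
def inbox(P): d=np.array(P)-O;return np.array([d@BX,d@BY,d[2]])
def down(a,tilt=0,ax=BY):
    y=np.array([np.cos(a),np.sin(a),0]);z=-Z;x=np.cross(y,z)
    return Ro.from_rotvec(tilt*np.array(ax))*Ro.from_matrix(np.array([x,y,z]).T)
def go(s,pos,rot,label=""):
    R=Ro.from_quat(s["tool_rot"])
    t=R.inv().apply(np.array(pos)-s["ee_pos"]);w=(R.inv()*rot).as_rotvec()
    print(label,"t",t.round(1),"w",w.round(3))
E
python3 - <<'E'
from h import *;from plant import readout
s=readout.observe()
for p in [(445.3,244.7)]: print(plane("top",p,142))
go(s,[478,-341,240],down(0.1),"above")
E
```

```text
[ 479.21462063 -340.78564965  142.        ]
above t [-578.2 -726.    13.3] w [-1.000e-03  1.000e-03  1.025e+00]
```

>>> play_rows([
  {"tx":-578,"ty":-726,"tz":5,"wz":1.025,"jaw":50},
  {"tx":-578,"ty":-726,"tz":5,"wz":1.025,"jaw":50},
  {"tx":-578,"ty":-726,"tz":5,"wz":1.025,"jaw":50},
  {"tx":-578,"ty":-726,"tz":5,"wz":1.025,"jaw":50},
  {"tx":-578,"ty":-726,"tz":5,"wz":1.025,"jaw":50},
  {"tx":-578,"ty":-726,"tz":5,"wz":1.025,"jaw":50},
  {"tx":-578,"ty":-726,"tz":5,"wz":1.025,"jaw":50},
  {"tx":-578,"ty":-726,"tz":5,"wz":1.025,"jaw":50},
  {"tx":-578,"ty":-726,"tz":5,"wz":1.025,"jaw":50},
  {"tx":-578,"ty":-726,"tz":5,"wz":1.025,"jaw":50},
])

```text
$.motion[0]: bad value
```

```bash
cat > st.py <<'E'
from h import *;from plant import readout
import sys
def S():
    s=readout.observe();R=Ro.from_quat(s["tool_rot"]).as_matrix()
    print("t",round(s["time_s"],2),"p",s["ee_pos"].round(1),"box",inbox(s["ee_pos"]).round(1),"y",R[:,1].round(3),"z",R[:,2].round(3),"w",round(s["width"]*88.1,1),"F",np.round(s["wrist_force"],1),"ff",np.round(s["finger_force"],1),"q",np.round(s["joint_positions"],2))
    return s
E
python3 - <<'E'
from st import *
s=S();go(s,[478,-341,240],down(0.1),"above")
E
```

```text
t 0.1 p [269.3 563.4 252. ] box [-426.2  454.6  252. ] y [ 0.431  0.902 -0.002] z [-0.001 -0.002 -1.   ] w 88.1 F [-0.4  0.7  0.1] ff 0.0 q [-1.09  0.69 -0.19  1.57  0.16  0.9  -0.22]
above t [-578.2 -726.    13.3] w [-1.000e-03  1.000e-03  1.025e+00]
```

>>> play_rows([
  {"tx":-578,"ty":-726,"tz":5,"wx":0,"wy":0,"wz":1.025,"jaw":50},
  {"tx":-578,"ty":-726,"tz":5,"wx":0,"wy":0,"wz":1.025,"jaw":50},
  {"tx":-578,"ty":-726,"tz":5,"wx":0,"wy":0,"wz":1.025,"jaw":50},
  {"tx":-578,"ty":-726,"tz":5,"wx":0,"wy":0,"wz":1.025,"jaw":50},
  {"tx":-578,"ty":-726,"tz":5,"wx":0,"wy":0,"wz":1.025,"jaw":50},
  {"tx":-578,"ty":-726,"tz":5,"wx":0,"wy":0,"wz":1.025,"jaw":50},
  {"tx":-578,"ty":-726,"tz":5,"wx":0,"wy":0,"wz":1.025,"jaw":50},
  {"tx":-578,"ty":-726,"tz":5,"wx":0,"wy":0,"wz":1.025,"jaw":50},
  {"tx":-578,"ty":-726,"tz":5,"wx":0,"wy":0,"wz":1.025,"jaw":50},
  {"tx":-578,"ty":-726,"tz":5,"wx":0,"wy":0,"wz":1.025,"jaw":50},
])

```text
time_s: 1.1
ee_pos: [381.8, 74.9, 250.0]
tool_rot: [0.671, 0.742, 0.0, 0.0]
wrist_force: [2.7, -0.0, 0.9]
width: 0.564
finger_force: 0.0
```

>>> play_rows([
  {"tx":-423,"ty":54,"tz":10,"wx":0,"wy":0,"wz":0,"jaw":44},
  {"tx":-423,"ty":54,"tz":10,"wx":0,"wy":0,"wz":0,"jaw":44},
  {"tx":-423,"ty":54,"tz":10,"wx":0,"wy":0,"wz":0,"jaw":44},
  {"tx":-423,"ty":54,"tz":10,"wx":0,"wy":0,"wz":0,"jaw":44},
  {"tx":-423,"ty":54,"tz":10,"wx":0,"wy":0,"wz":0,"jaw":44},
  {"tx":-423,"ty":54,"tz":10,"wx":0,"wy":0,"wz":0,"jaw":44},
  {"tx":-423,"ty":54,"tz":10,"wx":0,"wy":0,"wz":0,"jaw":44},
  {"tx":-423,"ty":54,"tz":10,"wx":0,"wy":0,"wz":0,"jaw":44},
  {"tx":-423,"ty":54,"tz":10,"wx":0,"wy":0,"wz":0,"jaw":44},
  {"tx":-423,"ty":54,"tz":10,"wx":0,"wy":0,"wz":0,"jaw":44},
])

```text
time_s: 2.1
ee_pos: [477.0, -343.9, 239.3]
tool_rot: [0.673, 0.739, -0.001, 0.001]
wrist_force: [-0.6, 0.8, -0.3]
width: 0.495
finger_force: 0.0
```

Run:
```python
from st import *
s=S();go(s,[478.5,-341,117],down(0.1),"grasp")
```

```text
t 2.1 p [ 477.  -343.9  239.3] box [ -58.1 -400.2  239.3] y [ 0.996  0.093 -0.   ] z [ 0.    -0.003 -1.   ] w 43.6 F [-0.6  0.8 -0.3] ff 0.0 q [ 0.56  0.65 -0.03  1.7   0.03  0.79  0.61]
grasp t [  3.1   1.8 122.3] w [-0.     0.003 -0.007]
```

>>> play_rows([
  {"tx":3,"ty":2,"tz":30,"wx":0,"wy":0,"wz":0,"jaw":44},
  {"tx":3,"ty":2,"tz":60,"wx":0,"wy":0,"wz":0,"jaw":44},
  {"tx":3,"ty":2,"tz":90,"wx":0,"wy":0,"wz":0,"jaw":44},
  {"tx":3,"ty":2,"tz":122,"wx":0,"wy":0,"wz":0,"jaw":44},
  {"tx":3,"ty":2,"tz":122,"wx":0,"wy":0,"wz":0,"jaw":44},
])

```text
time_s: 2.6
ee_pos: [477.0, -332.3, 114.4]
tool_rot: [0.67, 0.742, -0.0, -0.005]
wrist_force: [0.1, 1.3, -0.5]
width: 0.498
finger_force: 0.0
```

>>> play_rows([
  {"tx":0,"ty":0,"tz":0,"wx":0,"wy":0,"wz":0,"jaw":0},
  {"tx":0,"ty":0,"tz":0,"wx":0,"wy":0,"wz":0,"jaw":0},
  {"tx":0,"ty":0,"tz":0,"wx":0,"wy":0,"wz":0,"jaw":0},
  {"tx":0,"ty":0,"tz":0,"wx":0,"wy":0,"wz":0,"jaw":0},
  {"tx":0,"ty":0,"tz":0,"wx":0,"wy":0,"wz":0,"jaw":0},
  {"tx":0,"ty":0,"tz":0,"wx":0,"wy":0,"wz":0,"jaw":0},
], force=50)

```text
time_s: 3.2
ee_pos: [480.0, -335.9, 119.3]
tool_rot: [0.671, 0.742, 0.0, 0.001]
wrist_force: [-1.1, 0.1, 6.6]
width: 0.177
finger_force: 49.7
```

Run:
```python
from st import *
s=S()
```

```text
t 3.2 p [ 480.  -335.9  119.3] box [ -56.6 -391.9  119.3] y [0.995 0.1   0.002] z [ 0.002 -0.001 -1.   ] w 15.6 F [-1.1  0.1  6.6] ff 49.7 q [ 0.55  0.82 -0.03  1.8   0.04  0.52  0.59]
```

>>> play_rows([
  {"tx":0,"ty":0,"tz":-20,"wx":0,"wy":0,"wz":0,"jaw":0},
  {"tx":0,"ty":0,"tz":-45,"wx":0,"wy":0,"wz":0,"jaw":0},
  {"tx":0,"ty":0,"tz":-75,"wx":0,"wy":0,"wz":0,"jaw":0},
  {"tx":0,"ty":0,"tz":-105,"wx":0,"wy":0,"wz":0,"jaw":0},
  {"tx":0,"ty":0,"tz":-131,"wx":0,"wy":0,"wz":0,"jaw":0},
  {"tx":0,"ty":0,"tz":-131,"wx":0,"wy":0,"wz":0,"jaw":0},
])

```text
time_s: 3.8
ee_pos: [481.3, -336.8, 252.7]
tool_rot: [0.671, 0.741, 0.001, 0.004]
wrist_force: [0.7, 0.7, -1.1]
width: 0.177
finger_force: 49.7
```

Run:
```python
from st import *
s=S();go(s,box(-106,-75,245),down(YAW),"above groove")
```

```text
t 3.8 p [ 481.3 -336.8  252.7] box [ -55.2 -392.5  252.7] y [0.995 0.1   0.006] z [ 0.007 -0.004 -1.   ] w 15.6 F [ 0.7  0.7 -1.1] ff 49.7 q [ 0.55  0.63 -0.03  1.7   0.03  0.81  0.6 ]
above groove t [319.2  39.3   6.5] w [0.007 0.004 0.281]
```

>>> play_rows([
  {"tx":40,"ty":5,"tz":0,"wx":0,"wy":0,"wz":0.03,"jaw":0},
  {"tx":80,"ty":10,"tz":0,"wx":0,"wy":0,"wz":0.06,"jaw":0},
  {"tx":120,"ty":15,"tz":1,"wx":0,"wy":0,"wz":0.1,"jaw":0},
  {"tx":160,"ty":20,"tz":2,"wx":0,"wy":0,"wz":0.14,"jaw":0},
  {"tx":200,"ty":25,"tz":3,"wx":0,"wy":0,"wz":0.18,"jaw":0},
  {"tx":240,"ty":30,"tz":4,"wx":0,"wy":0,"wz":0.22,"jaw":0},
  {"tx":280,"ty":34,"tz":5,"wx":0,"wy":0,"wz":0.25,"jaw":0},
  {"tx":310,"ty":38,"tz":5,"wx":0,"wy":0,"wz":0.281,"jaw":0},
  {"tx":319,"ty":39,"tz":5,"wx":0,"wy":0,"wz":0.281,"jaw":0},
  {"tx":319,"ty":39,"tz":5,"wx":0,"wy":0,"wz":0.281,"jaw":0},
])

```text
time_s: 4.8
ee_pos: [486.0, -13.2, 243.4]
tool_rot: [0.767, 0.642, -0.0, -0.0]
wrist_force: [-0.2, -0.5, -0.1]
width: 0.177
finger_force: 49.7
```

>>> play_rows([
  {"tx":0,"ty":0,"tz":0,"wx":0,"wy":0,"wz":0,"jaw":0},
  {"tx":0,"ty":0,"tz":0,"wx":0,"wy":0,"wz":0,"jaw":0},
])

```text
time_s: 5.0
ee_pos: [486.2, -16.5, 243.9]
tool_rot: [0.769, 0.639, -0.0, 0.0]
wrist_force: [0.0, 0.5, -0.8]
width: 0.177
finger_force: 49.7
```

Run:
```python
from st import *
from plant import viewer
s=S();go(s,box(-106,-75,245),down(YAW),"above groove")
o=[]
for n in("top","scene"):
    im=viewer.camera(n)[:,:,::-1];cv2.imwrite(f"pics/{n}1.png",im)
    u,v=proj(n,box(-106,-80,110))[0].astype(int);print(n,u,v)
    o.append(cv2.resize(im[v-45:v+45,u-60:u+60],(800,600) if 0 else (400,300),interpolation=cv2.INTER_CUBIC))
cv2.imwrite("pics/c2.png",np.vstack(o))
```

```text
t 5.0 p [486.2 -16.5 243.9] box [-108.1  -76.6  243.9] y [ 0.983 -0.183 -0.   ] z [-0.    -0.001 -1.   ] w 15.6 F [ 0.   0.5 -0.8] ff 49.7 q [-0.12  0.53  0.09  1.99 -0.08  0.63 -0.16]
above groove t [ 1.6  2.1 -1.1] w [-0.     0.001 -0.003]
top 307 231
scene 329 184
```

View pics/c2.png

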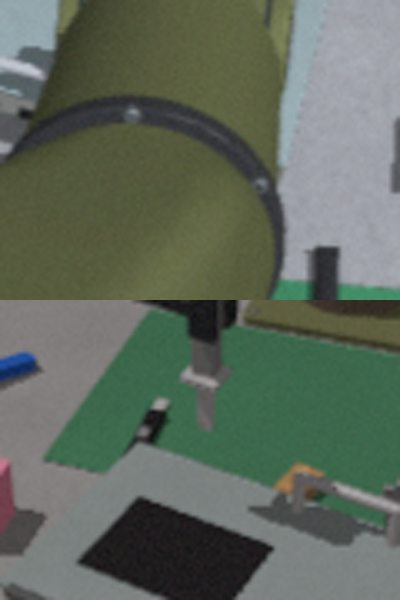

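The top view is blocked by the arm. In the scene view the blade hangs upright, tip at about (331,178), just in front of the lid's far edge. The lid's front −y corner is at about (314,183).

Run:
```python
from h import *
im=cv2.imread("pics/scene1.png")
print("tip pred",proj("scene",box(-108.1,-81.6,134.6)),"guard pred",proj("scene",box(-108.1,-81.6,134.6+53)))
print("corners pred",proj("scene",[box(-100,-140,108),box(-100,140,108),box(100,-140,108),box(100,140,108)]))
# measured: lid edges from initial scene image, lid colour mask
s=cv2.imread("pics/scene0.png");hsv=cv2.cvtColor(s,cv2.COLOR_BGR2HSV)
g=cv2.cvtColor(im,cv2.COLOR_BGR2GRAY)
hv=cv2.cvtColor(im,cv2.COLOR_BGR2HSV)
green=((hv[:,:,0]>60)&(hv[:,:,0]<90)&(hv[:,:,1]>90))
for r in range(150,184,3): 
    row=~green[r,318:345]; print(r,"".join("#" if a else "." for a in row))
# front edge: first non-green below green at columns
for u in range(318,372,6):
    col=green[150:215,u]; print(u, 150+np.max(np.nonzero(col)), end="; ")
e=[proj("scene",box(-100,y,108))[0] for y in np.linspace(-140,140,29)]
print("\npred edge",[(round(a),round(b,1)) for a,b in e][::2])
```

```text
tip pred [[329.30960298 176.68804882]] guard pred [[329.71385312 160.29674797]]
corners pred [[309.49046134 179.67222254]
 [404.90209852 213.06895806]
 [267.04451133 221.89941164]
 [372.92693546 266.83603522]]
150 ........##########.........
153 ........##########.........
156 ........##########.........
159 ......###############......
162 ....################.......
165 .........########..........
168 ##........######...........
171 ##........######...........
174 #.........######...........
177 ..........#####............
180 ...........................
183 #..........................
318 182; 324 184; 330 186; 336 189; 342 191; 348 193; 354 189; 360 187; 366 199; 
pred edge [(309, np.float64(179.7)), (316, np.float64(181.8)), (322, np.float64(184.0)), (328, np.float64(186.2)), (335, np.float64(188.5)), (341, np.float64(190.8)), (348, np.float64(193.1)), (355, np.float64(195.4)), (361, np.float64(197.8)), (368, np.float64(200.3)), (375, np.float64(202.8)), (383, np.float64(205.3)), (390, np.float64(207.8)), (397, np.float64(210.4)), (405, np.float64(213.1))]
```

>>> play_rows([
  {"tx":0,"ty":2,"tz":10,"wx":0,"wy":0,"wz":0,"jaw":0},
  {"tx":0,"ty":2,"tz":25,"wx":0,"wy":0,"wz":0,"jaw":0},
  {"tx":0,"ty":2,"tz":38,"wx":0,"wy":0,"wz":0,"jaw":0},
  {"tx":0,"ty":2,"tz":38,"wx":0,"wy":0,"wz":0,"jaw":0},
  {"tx":0,"ty":2,"tz":38,"wx":0,"wy":0,"wz":0,"jaw":0},
  {"tx":0,"ty":2,"tz":38,"wx":0,"wy":0,"wz":0,"jaw":0},
])

```text
time_s: 5.7
ee_pos: [488.8, -14.8, 206.4]
tool_rot: [0.768, 0.64, 0.0, 0.0]
wrist_force: [-1.2, 0.2, -0.6]
width: 0.175
finger_force: 49.7
```

Run:
```python
from st import *
s=S();go(s,box(-106.3,-77,180),down(YAW),"in groove")
```

```text
t 5.7 p [488.8 -14.8 206.4] box [-105.9  -74.5  206.4] y [ 0.984 -0.18   0.001] z [ 0.001  0.    -1.   ] w 15.4 F [-1.2  0.2 -0.6] ff 49.7 q [-0.11  0.59  0.08  2.03 -0.09  0.53 -0.15]
in groove t [-2.5 -0.4 26.4] w [ 0.001 -0.     0.   ]
```

>>> play_rows([
  {"tx":-1,"ty":0,"tz":6,"wx":0,"wy":0,"wz":0,"jaw":0},
  {"tx":-2,"ty":0,"tz":12,"wx":0,"wy":0,"wz":0,"jaw":0},
  {"tx":-2,"ty":0,"tz":18,"wx":0,"wy":0,"wz":0,"jaw":0},
  {"tx":-2,"ty":0,"tz":24,"wx":0,"wy":0,"wz":0,"jaw":0},
  {"tx":-2,"ty":0,"tz":26,"wx":0,"wy":0,"wz":0,"jaw":0},
  {"tx":-2,"ty":0,"tz":26,"wx":0,"wy":0,"wz":0,"jaw":0},
  {"tx":-2,"ty":0,"tz":26,"wx":0,"wy":0,"wz":0,"jaw":0},
])

```text
time_s: 6.4
ee_pos: [488.1, -16.6, 180.0]
tool_rot: [0.768, 0.64, 0.0, 0.0]
wrist_force: [-1.2, 0.4, -1.0]
width: 0.173
finger_force: 49.7
```

Run:
```python
from st import *
from plant import viewer
s=S()
im=viewer.camera("scene")[:,:,::-1];cv2.imwrite("pics/scene2.png",im)
hv=cv2.cvtColor(im,cv2.COLOR_BGR2HSV)
green=((hv[:,:,0]>60)&(hv[:,:,0]<90)&(hv[:,:,1]>90))
for r in range(164,196,2):
    row=~green[r,316:350]; print(r,"".join("#" if a else "." for a in row), hv[r,324:340,2].tolist() if r>178 else "")
t=s["ee_pos"]; b=inbox(t)
print(proj("scene",[box(b[0],b[1]-k,b[2]-110+z) for k in(2,) for z in(50,56)]))
```

```text
t 6.4 p [488.1 -16.6 180. ] box [-106.2  -76.3  180. ] y [ 0.984 -0.18   0.   ] z [ 0.  0. -1.] w 15.2 F [-1.2  0.4 -1. ] ff 49.7 q [-0.1   0.64  0.07  2.05 -0.09  0.46 -0.15]
164 #######################........... 
166 .....#################............ 
168 ####.....###########.............. 
170 ####.....##########............... 
172 ###......##########............... 
174 ##.......##########............... 
176 #........##########............... 
178 ........############.............. 
180 ......################............ [149, 146, 120, 91, 79, 84, 79, 75, 71, 72, 85, 93, 92, 93, 102, 105]
182 ......###############............. [147, 152, 152, 154, 147, 142, 133, 117, 114, 103, 91, 87, 96, 99, 102, 104]
184 ######...##########............... [100, 104, 101, 95, 116, 141, 144, 147, 152, 122, 96, 100, 103, 102, 104, 103]
186 ##################................ [110, 100, 100, 96, 88, 92, 95, 105, 100, 102, 107, 105, 107, 104, 105, 106]
188 #################................. [130, 130, 112, 98, 97, 85, 74, 84, 92, 98, 102, 104, 107, 103, 103, 101]
190 ######################............ [129, 128, 129, 128, 130, 130, 130, 129, 110, 97, 98, 105, 106, 101, 101, 101]
192 ############################...... [128, 130, 131, 129, 127, 126, 129, 131, 132, 130, 130, 129, 128, 127, 110, 97]
194 ################################## [131, 130, 129, 130, 129, 130, 132, 130, 132, 131, 131, 130, 129, 128, 127, 129]
[[329.92341241 181.70795797]
 [329.96986558 179.94097065]]
```

>>> play_rows([
  {"tx":0,"ty":3.7,"tz":0,"wx":0,"wy":0,"wz":0,"jaw":0},
  {"tx":0,"ty":9,"tz":0.2,"wx":0.075,"wy":0,"wz":0,"jaw":0},
  {"tx":0,"ty":14.5,"tz":0.4,"wx":0.15,"wy":0,"wz":0,"jaw":0},
  {"tx":0,"ty":20,"tz":1.3,"wx":0.225,"wy":0,"wz":0,"jaw":0},
  {"tx":0,"ty":25,"tz":2.5,"wx":0.3,"wy":0,"wz":0,"jaw":0},
  {"tx":0,"ty":30,"tz":4.2,"wx":0.375,"wy":0,"wz":0,"jaw":0},
  {"tx":0,"ty":35.3,"tz":6.1,"wx":0.45,"wy":0,"wz":0,"jaw":0},
  {"tx":0,"ty":35.3,"tz":6.1,"wx":0.45,"wy":0,"wz":0,"jaw":0},
  {"tx":0,"ty":35.3,"tz":6.1,"wx":0.45,"wy":0,"wz":0,"jaw":0},
], force=60)

```text
time_s: 7.35
ee_pos: [523.8, -23.1, 173.7]
tool_rot: [0.749, 0.624, -0.141, -0.17]
wrist_force: [2.1, 0.4, -0.5]
width: 0.17
finger_force: 59.8
```

Run:
```python
from st import *
s=S()
for th in(.55,.63,.67): go(s,box(-100-2.5*np.cos(th)+72*np.sin(th),-76.3,108+2.5*np.sin(th)+72*np.cos(th)),down(YAW,th),th)
```

```text
t 7.35 p [523.8 -23.1 173.7] box [-69.9 -76.3 173.7] y [ 0.888 -0.162 -0.431] z [-0.424  0.078 -0.902] w 15.0 F [ 2.1  0.4 -0.5] ff 59.8 q [-0.02  0.86  0.04  1.56 -0.11  1.17 -0.1 ]
0.55 t [0.  6.2 0.4] w [0.104 0.    0.   ]
0.63 t [ 0.  11.9  1. ] w [0.184 0.    0.   ]
0.67 t [ 0.  14.8  1.5] w [0.224 0.    0.   ]
```

>>> play_rows([
  {"tx":0,"ty":3,"tz":0.2,"wx":0.05,"wy":0,"wz":0,"jaw":0},
  {"tx":0,"ty":6.2,"tz":0.4,"wx":0.104,"wy":0,"wz":0,"jaw":0},
  {"tx":0,"ty":9,"tz":0.7,"wx":0.144,"wy":0,"wz":0,"jaw":0},
  {"tx":0,"ty":12,"tz":1,"wx":0.184,"wy":0,"wz":0,"jaw":0},
  {"tx":0,"ty":14.8,"tz":1.5,"wx":0.224,"wy":0,"wz":0,"jaw":0},
  {"tx":0,"ty":14.8,"tz":1.5,"wx":0.224,"wy":0,"wz":0,"jaw":0},
  {"tx":0,"ty":14.8,"tz":1.5,"wx":0.224,"wy":0,"wz":0,"jaw":0},
])

```text
time_s: 8.05
ee_pos: [536.9, -25.4, 166.1]
tool_rot: [0.726, 0.605, -0.21, -0.251]
wrist_force: [4.4, -0.9, -2.0]
width: 0.176
finger_force: 59.9
```

Run:
```python
from st import *
from plant import viewer
s=S()
o=[]
for n in("top","scene"):
    im=viewer.camera(n)[:,:,::-1];cv2.imwrite(f"pics/{n}3.png",im)
    u,v=proj(n,box(-106,-80,110))[0].astype(int)
    o.append(cv2.resize(im[v-45:v+45,u-60:u+60],(400,300),interpolation=cv2.INTER_CUBIC))
cv2.imwrite("pics/c3.png",np.vstack(o))
```

```text
t 8.05 p [536.9 -25.4 166.1] box [-56.7 -76.2 166.1] y [ 0.773 -0.141 -0.619] z [-0.608  0.111 -0.786] w 15.5 F [ 4.4 -0.9 -2. ] ff 59.9 q [ 0.    1.01  0.04  1.32 -0.12  1.48 -0.09]
```

View pics/c3.png

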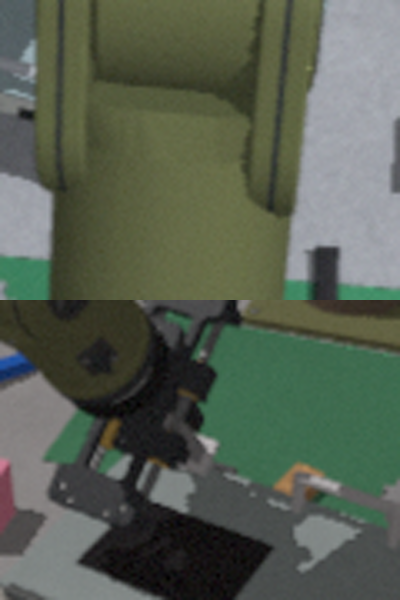

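>>> play_rows([
  {"tx":0,"ty":-1.6,"tz":1.2,"wx":0,"wy":0,"wz":0,"jaw":0},
  {"tx":0,"ty":-3.2,"tz":2.4,"wx":0,"wy":0,"wz":0,"jaw":0},
  {"tx":0,"ty":-3.2,"tz":2.4,"wx":0,"wy":0,"wz":0,"jaw":0},
  {"tx":0,"ty":-3.2,"tz":2.4,"wx":0,"wy":0,"wz":0,"jaw":0},
])

```text
time_s: 8.55
ee_pos: [534.3, -25.0, 166.6]
tool_rot: [0.726, 0.606, -0.208, -0.25]
wrist_force: [7.9, -1.5, -1.0]
width: 0.172
finger_force: 60.1
```

Run:
```python
from st import *
s=S()
```

```text
t 8.55 p [534.3 -25.  166.6] box [-59.3 -76.2 166.6] y [ 0.776 -0.142 -0.615] z [-0.605  0.111 -0.788] w 15.2 F [ 7.9 -1.5 -1. ] ff 60.1 q [ 0.    1.    0.04  1.33 -0.12  1.47 -0.09]
```

>>> play_rows([
  {"tx":0,"ty":-1.6,"tz":1.2,"wx":0,"wy":0,"wz":0,"jaw":0},
  {"tx":0,"ty":-3.2,"tz":2.4,"wx":0,"wy":0,"wz":0,"jaw":0},
  {"tx":0,"ty":-3.2,"tz":2.4,"wx":0,"wy":0,"wz":0,"jaw":0},
  {"tx":0,"ty":-3.2,"tz":2.4,"wx":0,"wy":0,"wz":0,"jaw":0},
])

```text
time_s: 8.95
ee_pos: [532.6, -24.6, 167.4]
tool_rot: [0.727, 0.606, -0.206, -0.248]
wrist_force: [12.5, -2.9, 2.9]
width: 0.177
finger_force: 60.5
```

Run:
```python
from st import *
s=S()
```

```text
t 8.95 p [532.6 -24.6 167.4] box [-61.1 -76.2 167.4] y [ 0.779 -0.142 -0.611] z [-0.601  0.111 -0.792] w 15.6 F [12.5 -2.9  2.9] ff 60.5 q [ 0.    1.    0.04  1.34 -0.12  1.46 -0.09]
```

>>> play_rows([
  {"tx":0,"ty":2.5,"tz":-2,"wx":0,"wy":0,"wz":0,"jaw":0},
  {"tx":0,"ty":2.5,"tz":-10,"wx":0,"wy":0,"wz":0,"jaw":0},
  {"tx":0,"ty":2.5,"tz":-25,"wx":0,"wy":0,"wz":0,"jaw":0},
  {"tx":0,"ty":2.5,"tz":-45,"wx":0,"wy":0,"wz":0,"jaw":0},
  {"tx":0,"ty":0,"tz":-70,"wx":0,"wy":0,"wz":0,"jaw":0},
  {"tx":0,"ty":-15,"tz":-90,"wx":0,"wy":0,"wz":0,"jaw":0},
  {"tx":0,"ty":-15,"tz":-90,"wx":0,"wy":0,"wz":0,"jaw":0},
  {"tx":0,"ty":-15,"tz":-90,"wx":0,"wy":0,"wz":0,"jaw":0},
])

```text
time_s: 9.75
ee_pos: [570.0, -31.5, 246.3]
tool_rot: [0.725, 0.604, -0.212, -0.254]
wrist_force: [-0.5, 0.3, -1.4]
width: 0.173
finger_force: 59.9
```

Run:
```python
from st import *
s=S()
go(s,[470,-140,260],down(0.0),"mid")
go(s,[480,-336,252],down(0.1),"abovehold")
```

```text
t 9.75 p [570.  -31.5 246.3] box [-23.  -76.2 246.3] y [ 0.768 -0.14  -0.625] z [-0.615  0.112 -0.781] w 15.2 F [-0.5  0.3 -1.4] ff 59.9 q [ 0.01  0.97  0.05  1.13 -0.12  1.71 -0.11]
mid t [-124.7  -70.1   38.6] w [-0.673 -0.061 -0.174]
abovehold t [-315.7  -30.    16.7] w [-0.671 -0.095 -0.27 ]
```

>>> play_rows([
  {"tx":-60,"ty":-35,"tz":10,"wx":-0.13,"wy":-0.02,"wz":-0.05,"jaw":0},
  {"tx":-90,"ty":-50,"tz":20,"wx":-0.26,"wy":-0.03,"wz":-0.09,"jaw":0},
  {"tx":-124,"ty":-70,"tz":30,"wx":-0.39,"wy":-0.05,"wz":-0.13,"jaw":0},
  {"tx":-165,"ty":-60,"tz":24,"wx":-0.52,"wy":-0.07,"wz":-0.18,"jaw":0},
  {"tx":-205,"ty":-50,"tz":18,"wx":-0.64,"wy":-0.085,"wz":-0.24,"jaw":0},
  {"tx":-245,"ty":-42,"tz":14,"wx":-0.671,"wy":-0.095,"wz":-0.27,"jaw":0},
  {"tx":-285,"ty":-35,"tz":14,"wx":-0.671,"wy":-0.095,"wz":-0.27,"jaw":0},
  {"tx":-316,"ty":-30,"tz":14,"wx":-0.671,"wy":-0.095,"wz":-0.27,"jaw":0},
  {"tx":-316,"ty":-30,"tz":14,"wx":-0.671,"wy":-0.095,"wz":-0.27,"jaw":0},
  {"tx":-316,"ty":-30,"tz":14,"wx":-0.671,"wy":-0.095,"wz":-0.27,"jaw":0},
])

```text
time_s: 10.75
ee_pos: [480.8, -336.1, 252.3]
tool_rot: [0.671, 0.741, 0.0, -0.002]
wrist_force: [-0.3, 0.1, -1.1]
width: 0.174
finger_force: 59.9
```

>>> play_rows([
  {"tx":0,"ty":0,"tz":0,"wx":0,"wy":0,"wz":0,"jaw":0},
  {"tx":0,"ty":0,"tz":0,"wx":0,"wy":0,"wz":0,"jaw":0},
  {"tx":0,"ty":0,"tz":0,"wx":0,"wy":0,"wz":0,"jaw":0},
])

```text
time_s: 11.05
ee_pos: [482.8, -335.5, 253.8]
tool_rot: [0.67, 0.742, 0.001, 0.0]
wrist_force: [-0.4, -0.2, -0.9]
width: 0.17
finger_force: 59.9
```

Run:
```python
from st import *
from plant import viewer
s=S()
go(s,[480,-336,252],down(0.1),"abovehold")
t=viewer.camera("top")[:,:,::-1];sc=viewer.camera("scene")[:,:,::-1]
cv2.imwrite("pics/top4.png",t);cv2.imwrite("pics/scene4.png",sc)
f=lambda im,x,y,w,h:cv2.resize(im[y:y+h,x:x+w],(400,300),interpolation=cv2.INTER_CUBIC)
cv2.imwrite("pics/c4.png",np.vstack([np.hstack([f(t,260,200,80,60),f(t,400,200,80,60)]),np.hstack([f(sc,180,110,120,90),f(sc,280,150,120,90)])]))
```

```text
t 11.05 p [ 482.8 -335.5  253.8] box [ -53.9 -390.9  253.8] y [0.995 0.102 0.001] z [ 0.001  0.    -1.   ] w 15.0 F [-0.4 -0.2 -0.9] ff 59.9 q [ 0.55  0.63 -0.04  1.69  0.03  0.82  0.6 ]
abovehold t [-0.2 -2.9  1.8] w [ 0.001 -0.     0.002]
```

View pics/c4.png

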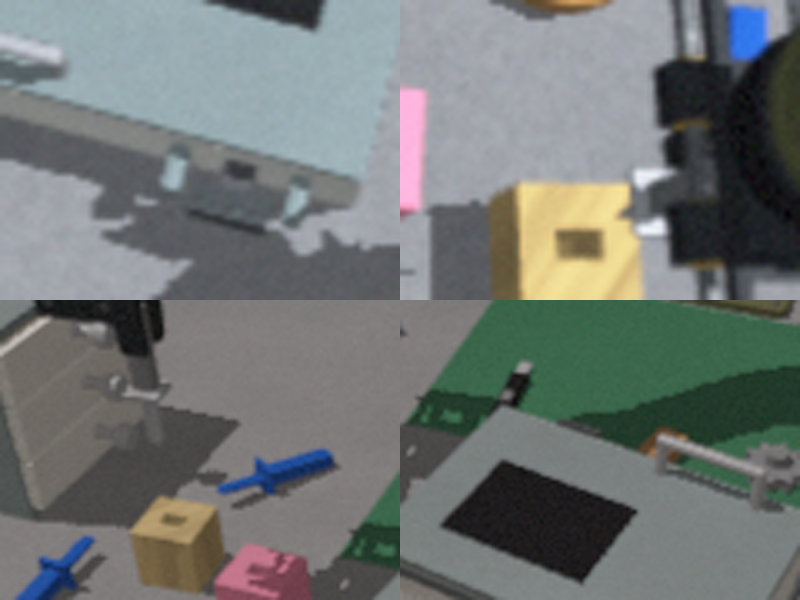

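Run:
```python
from h import *
for tr in(8,14):
  for nm,x in(("inner",-112-tr),("outer",-118-tr)):
    p=proj("top",[box(x,-60,88),box(x,-100,88),box(x,-60,64),box(x,-100,64)]);print(tr,nm,((p-[260,200])*5).round(0).tolist())
t0=cv2.imread("pics/top0.png");t=cv2.imread("pics/top4.png")
f=lambda im:cv2.resize(im[215:260,280:340],(600,450),interpolation=cv2.INTER_CUBIC)
p=proj("top",[box(-106-k,-80,88) for k in range(0,40,2)])
for im in(t0,t): print([int(cv2.getRectSubPix(cv2.cvtColor(im,6),(3,1),tuple(map(float,q)))[0].mean()) for q in p])
```

```text
8 inner [[188.0, 182.0], [268.0, 203.0], [190.0, 188.0], [268.0, 209.0]]
8 outer [[185.0, 194.0], [265.0, 215.0], [186.0, 200.0], [264.0, 221.0]]
14 inner [[185.0, 194.0], [265.0, 215.0], [186.0, 200.0], [264.0, 221.0]]
14 outer [[182.0, 206.0], [262.0, 227.0], [183.0, 211.0], [261.0, 233.0]]
[49, 46, 53, 69, 84, 81, 58, 52, 63, 79, 81, 81, 80, 82, 85, 85, 87, 88, 85, 85]
[62, 60, 68, 87, 105, 104, 96, 92, 91, 90, 87, 90, 84, 69, 58, 81, 91, 93, 92, 91]
```

Run:
```python
from h import *
R=down(0.1).as_matrix();T=np.array([482.8,-335.5,253.8])
for off in(-2,-5):
  b=T+R[:,0]*off
  print(off,"tip",proj("scene",b-[0,0,110]),"guard",proj("scene",b-[0,0,57]),"handle85",proj("scene",b-[0,0,35]))
im=cv2.imread("pics/scene4.png");g=cv2.cvtColor(im,6)
for r in range(120,158,2): print(r,g[r,212:236].tolist())
# slot in holder: dark on top face, top view and scene
t=cv2.imread("pics/top4.png");h=cv2.cvtColor(t,cv2.COLOR_BGR2HSV)
m=((h[:,:,2]<170)&(h[:,:,0]>8)&(h[:,:,0]<30)&(h[:,:,1]>60)).astype(np.uint8);m[:242]=0;m[257:]=0;m[:,:427]=0;m[:,445:]=0
M=cv2.moments(m,True);c=(M["m10"]/M["m00"],M["m01"]/M["m00"]);print("slot px",c,M["m00"],plane("top",c,60))
```

```text
-2 tip [[227.11950937 152.16319666]] guard [[224.1331501 136.2016475]] handle85 [[222.83552292 129.26391951]]
-5 tip [[226.17316302 152.02960824]] guard [[223.15735296 136.07233521]] handle85 [[221.84696214 129.13664119]]
120 [80, 78, 65, 37, 24, 23, 29, 29, 21, 26, 24, 34, 52, 46, 22, 18, 27, 101, 126, 126, 126, 127, 129, 128]
122 [80, 82, 77, 51, 25, 31, 24, 23, 24, 24, 23, 20, 46, 58, 57, 72, 100, 122, 127, 129, 129, 126, 128, 128]
124 [91, 91, 100, 81, 39, 18, 22, 24, 28, 23, 22, 21, 35, 65, 106, 125, 126, 124, 125, 127, 124, 125, 127, 126]
126 [105, 105, 106, 106, 92, 68, 48, 42, 38, 34, 34, 29, 44, 58, 103, 124, 124, 125, 124, 125, 127, 128, 127, 124]
128 [105, 106, 105, 103, 104, 100, 87, 74, 74, 70, 66, 69, 64, 61, 82, 112, 126, 125, 124, 126, 125, 123, 126, 126]
130 [105, 106, 106, 103, 104, 103, 88, 78, 73, 69, 73, 70, 64, 60, 69, 108, 126, 126, 125, 125, 124, 128, 128, 128]
132 [93, 87, 104, 105, 94, 96, 100, 87, 74, 73, 71, 72, 69, 63, 61, 90, 118, 123, 125, 126, 128, 125, 126, 127]
134 [93, 144, 148, 104, 83, 79, 90, 89, 73, 71, 70, 73, 71, 67, 60, 82, 128, 136, 124, 125
[... 604 characters left out ...]
05, 104, 103, 100, 98, 99, 100, 103, 90, 76, 84, 89, 90, 91, 87, 79, 74, 74, 74, 73, 75, 74, 73]
148 [95, 96, 92, 93, 90, 91, 85, 84, 77, 74, 70, 76, 86, 92, 93, 92, 81, 73, 72, 73, 73, 73, 72, 71]
150 [93, 87, 96, 94, 93, 96, 88, 79, 81, 76, 71, 75, 85, 92, 90, 93, 88, 78, 72, 70, 74, 71, 70, 74]
152 [104, 98, 92, 90, 92, 91, 82, 79, 79, 73, 70, 69, 76, 84, 87, 87, 82, 74, 72, 71, 73, 73, 71, 73]
154 [95, 78, 73, 77, 83, 82, 80, 80, 75, 71, 71, 70, 73, 72, 70, 72, 72, 73, 69, 69, 72, 68, 72, 73]
156 [69, 70, 72, 69, 69, 68, 68, 72, 72, 68, 69, 73, 70, 69, 71, 70, 70, 69, 69, 71, 74, 73, 73, 71]
slot px (435.72549019607845, 248.13725490196077) 51.0 [ 479.8985868  -341.87058768   60.        ]
```

>>> play_rows([
  {"tx":0,"ty":-3,"tz":25,"wx":0,"wy":0,"wz":0,"jaw":0},
  {"tx":0,"ty":-3,"tz":55,"wx":0,"wy":0,"wz":0,"jaw":0},
  {"tx":-0.5,"ty":-3,"tz":75,"wx":0,"wy":0,"wz":0,"jaw":0},
  {"tx":-0.5,"ty":-3,"tz":90,"wx":0,"wy":0,"wz":0,"jaw":0},
  {"tx":-0.5,"ty":-3,"tz":105,"wx":0,"wy":0,"wz":0,"jaw":0},
  {"tx":-0.5,"ty":-3,"tz":120,"wx":0,"wy":0,"wz":0,"jaw":0},
  {"tx":-0.5,"ty":-3,"tz":126,"wx":0,"wy":0,"wz":0,"jaw":0},
  {"tx":-0.5,"ty":-3,"tz":129,"wx":0,"wy":0,"wz":0,"jaw":0},
  {"tx":-0.5,"ty":-3,"tz":129,"wx":0,"wy":0,"wz":0,"jaw":0},
  {"tx":-0.5,"ty":-3,"tz":129,"wx":0,"wy":0,"wz":0,"jaw":0},
])

```text
time_s: 12.15
ee_pos: [480.2, -337.9, 125.5]
tool_rot: [0.671, 0.741, 0.0, 0.001]
wrist_force: [-0.5, 0.4, -1.1]
width: 0.173
finger_force: 59.9
```

Run:
```python
from st import *
s=S()
go(s,[480,-336,119],down(0.1),"home")
```

```text
t 12.15 p [ 480.2 -337.9  125.5] box [ -56.  -393.8  125.5] y [0.995 0.1   0.002] z [ 0.003 -0.001 -1.   ] w 15.3 F [-0.5  0.4 -1.1] ff 59.9 q [ 0.56  0.81 -0.04  1.79  0.05  0.53  0.59]
home t [ 1.9 -0.1  6.5] w [ 0.002  0.001 -0.   ]
```

Lower until the guard touches.

>>> play_rows([
  {"tx":1,"ty":0,"tz":2,"wx":0,"wy":0,"wz":0,"jaw":0},
  {"tx":1,"ty":0,"tz":4,"wx":0,"wy":0,"wz":0,"jaw":0},
  {"tx":1,"ty":0,"tz":4.5,"wx":0,"wy":0,"wz":0,"jaw":0},
  {"tx":1,"ty":0,"tz":4.5,"wx":0,"wy":0,"wz":0,"jaw":0},
])

```text
time_s: 12.55
ee_pos: [479.7, -336.7, 120.3]
tool_rot: [0.671, 0.742, 0.0, 0.001]
wrist_force: [0.1, -0.4, -0.6]
width: 0.176
finger_force: 59.9
```

Run:
```python
from st import *
s=S()
```

```text
t 12.55 p [ 479.7 -336.7  120.3] box [ -56.8 -392.7  120.3] y [0.995 0.1   0.001] z [ 0.001 -0.    -1.   ] w 15.5 F [ 0.1 -0.4 -0.6] ff 59.9 q [ 0.55  0.82 -0.04  1.8   0.05  0.52  0.59]
```

>>> play_rows([
  {"tx":0,"ty":0,"tz":1,"wx":0,"wy":0,"wz":0,"jaw":0},
  {"tx":0,"ty":0,"tz":1.5,"wx":0,"wy":0,"wz":0,"jaw":0},
  {"tx":0,"ty":0,"tz":1.5,"wx":0,"wy":0,"wz":0,"jaw":0},
])

```text
time_s: 12.85
ee_pos: [479.7, -336.7, 119.1]
tool_rot: [0.671, 0.741, 0.0, 0.001]
wrist_force: [-1.5, 1.2, 3.1]
width: 0.176
finger_force: 59.9
```

>>> play_rows([
  {"tx":0,"ty":0,"tz":0,"wx":0,"wy":0,"wz":0,"jaw":18},
  {"tx":0,"ty":0,"tz":0,"wx":0,"wy":0,"wz":0,"jaw":22},
  {"tx":0,"ty":0,"tz":0,"wx":0,"wy":0,"wz":0,"jaw":40},
  {"tx":0,"ty":0,"tz":0,"wx":0,"wy":0,"wz":0,"jaw":40},
  {"tx":0,"ty":0,"tz":0,"wx":0,"wy":0,"wz":0,"jaw":40},
  {"tx":0,"ty":0,"tz":-20,"wx":0,"wy":0,"wz":0,"jaw":40},
  {"tx":0,"ty":0,"tz":-45,"wx":0,"wy":0,"wz":0,"jaw":40},
  {"tx":0,"ty":0,"tz":-80,"wx":0,"wy":0,"wz":0,"jaw":40},
  {"tx":0,"ty":0,"tz":-120,"wx":0,"wy":0,"wz":0,"jaw":40},
  {"tx":0,"ty":0,"tz":-120,"wx":0,"wy":0,"wz":0,"jaw":40},
], force=30)

```text
time_s: 13.85
ee_pos: [482.2, -338.5, 243.9]
tool_rot: [0.671, 0.741, 0.001, 0.006]
wrist_force: [0.3, -1.0, -0.6]
width: 0.453
finger_force: 0.0
```

Run:
```python
from st import *
s=S()
go(s,box(-85,55,190),down(YAW),"above handle")
```

```text
t 13.85 p [ 482.2 -338.5  243.9] box [ -53.9 -394.   243.9] y [0.995 0.099 0.01 ] z [ 0.01  -0.006 -1.   ] w 39.9 F [ 0.3 -1.  -0.6] ff 0.0 q [ 0.56  0.64 -0.04  1.7   0.04  0.78  0.6 ]
above handle t [440.4  94.1  51.8] w [0.011 0.005 0.281]
```

>>> play_rows([
  {"tx":440,"ty":94,"tz":25,"wx":0.01,"wy":0.005,"wz":0.281,"jaw":40},
  {"tx":440,"ty":94,"tz":25,"wx":0.01,"wy":0.005,"wz":0.281,"jaw":40},
  {"tx":440,"ty":94,"tz":25,"wx":0.01,"wy":0.005,"wz":0.281,"jaw":40},
  {"tx":440,"ty":94,"tz":25,"wx":0.01,"wy":0.005,"wz":0.281,"jaw":40},
  {"tx":440,"ty":94,"tz":25,"wx":0.01,"wy":0.005,"wz":0.281,"jaw":40},
  {"tx":440,"ty":94,"tz":25,"wx":0.01,"wy":0.005,"wz":0.281,"jaw":40},
  {"tx":440,"ty":94,"tz":25,"wx":0.01,"wy":0.005,"wz":0.281,"jaw":40},
  {"tx":440,"ty":94,"tz":25,"wx":0.01,"wy":0.005,"wz":0.281,"jaw":40},
  {"tx":440,"ty":94,"tz":25,"wx":0.01,"wy":0.005,"wz":0.281,"jaw":40},
  {"tx":440,"ty":94,"tz":25,"wx":0.01,"wy":0.005,"wz":0.281,"jaw":40},
])

```text
time_s: 14.85
ee_pos: [528.7, 120.5, 212.6]
tool_rot: [0.764, 0.645, 0.0, -0.007]
wrist_force: [-0.1, -0.6, -1.1]
width: 0.452
finger_force: 0.0
```

>>> play_rows([
  {"tx":0,"ty":0,"tz":0,"wx":0,"wy":0,"wz":0,"jaw":40},
  {"tx":0,"ty":0,"tz":0,"wx":0,"wy":0,"wz":0,"jaw":40},
  {"tx":0,"ty":0,"tz":0,"wx":0,"wy":0,"wz":0,"jaw":40},
])

```text
time_s: 15.15
ee_pos: [529.1, 108.2, 213.6]
tool_rot: [0.769, 0.639, -0.002, -0.004]
wrist_force: [-0.4, -0.2, 0.2]
width: 0.458
finger_force: 0.0
```

Run:
```python
from st import *
from plant import viewer
s=S()
go(s,box(-85,55,135),down(YAW),"grasp handle")
t=viewer.camera("top")[:,:,::-1];sc=viewer.camera("scene")[:,:,::-1]
cv2.imwrite("pics/top5.png",t);cv2.imwrite("pics/scene5.png",sc)
f=lambda im,x,y,w,h:cv2.resize(im[y:y+h,x:x+w],(400,300),interpolation=cv2.INTER_CUBIC)
cv2.imwrite("pics/c5.png",np.vstack([np.hstack([f(t,180,150,120,90),f(t,400,200,80,60)]),np.hstack([f(sc,180,110,120,90),f(sc,320,140,120,90)])]))
```

```text
t 15.15 p [529.1 108.2 213.6] box [-88.4  53.8 213.6] y [ 0.983 -0.184 -0.009] z [-0.009  0.004 -1.   ] w 40.3 F [-0.4 -0.2  0.2] ff 0.0 q [-0.35  0.64  0.11  1.87 -0.12  0.65 -0.35]
grasp handle t [ 1.   4.1 78.6] w [-0.009 -0.002 -0.003]
```

View pics/c5.png

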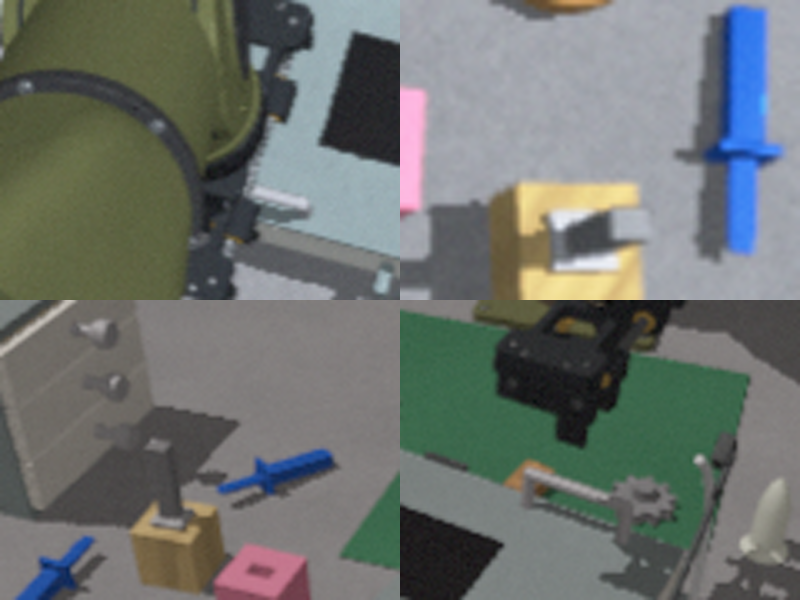

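>>> play_rows([
  {"tx":1,"ty":4,"tz":20,"wx":-0.009,"wy":0,"wz":0,"jaw":40},
  {"tx":1,"ty":4,"tz":40,"wx":-0.009,"wy":0,"wz":0,"jaw":40},
  {"tx":1,"ty":4,"tz":60,"wx":-0.009,"wy":0,"wz":0,"jaw":40},
  {"tx":1,"ty":4,"tz":72,"wx":-0.009,"wy":0,"wz":0,"jaw":40},
  {"tx":1,"ty":4,"tz":78,"wx":-0.009,"wy":0,"wz":0,"jaw":40},
  {"tx":1,"ty":4,"tz":78,"wx":-0.009,"wy":0,"wz":0,"jaw":40},
  {"tx":1,"ty":4,"tz":78,"wx":-0.009,"wy":0,"wz":0,"jaw":40},
  {"tx":1,"ty":4,"tz":78,"wx":-0.009,"wy":0,"wz":0,"jaw":40},
])

```text
time_s: 16.05
ee_pos: [533.3, 111.2, 136.5]
tool_rot: [0.768, 0.64, 0.002, -0.001]
wrist_force: [-0.2, -0.4, -0.4]
width: 0.45
finger_force: 0.0
```

Run:
```python
from st import *
s=S();go(s,box(-85,55,135),down(YAW),"grasp handle")
```

```text
t 16.05 p [533.3 111.2 136.5] box [-84.9  57.5 136.5] y [ 0.984 -0.18   0.001] z [ 0.002  0.004 -1.   ] w 39.6 F [-0.2 -0.4 -0.4] ff 0.0 q [-0.34  0.76  0.08  1.92 -0.14  0.46 -0.34]
grasp handle t [-2.5 -0.1  1.5] w [ 0.001 -0.004  0.   ]
```

>>> play_rows([
  {"tx":-2,"ty":0,"tz":1.5,"wx":0,"wy":0,"wz":0,"jaw":15},
  {"tx":-2,"ty":0,"tz":1.5,"wx":0,"wy":0,"wz":0,"jaw":0},
  {"tx":-2,"ty":0,"tz":1.5,"wx":0,"wy":0,"wz":0,"jaw":0},
  {"tx":-2,"ty":0,"tz":1.5,"wx":0,"wy":0,"wz":0,"jaw":0},
  {"tx":-2,"ty":0,"tz":1.5,"wx":0,"wy":0,"wz":0,"jaw":0},
  {"tx":-2,"ty":0,"tz":1.5,"wx":0,"wy":0,"wz":0,"jaw":0},
  {"tx":-2,"ty":0,"tz":1.5,"wx":0,"wy":0,"wz":0,"jaw":0},
  {"tx":-2,"ty":0,"tz":1.5,"wx":0,"wy":0,"wz":0,"jaw":0},
], force=50)

```text
time_s: 16.85
ee_pos: [532.4, 109.2, 134.2]
tool_rot: [0.768, 0.64, 0.001, -0.001]
wrist_force: [-0.0, -0.7, 1.5]
width: 0.085
finger_force: 48.8
```

Run:
```python
from st import *
s=S()
p0=inbox(s["ee_pos"])-[100,0,100]
for th in np.arange(.05,.59,.05).tolist()+[.57,.58]:
    # box frame rotation about +y by th
    d=Ro.from_rotvec([0,th,0]).apply(p0)-p0
    print(round(th,3),"ty",round(d[0],1),"tz",round(-d[2],1))
```

```text
t 16.85 p [532.4 109.2 134.2] box [-85.4  55.4 134.2] y [ 0.984 -0.18   0.   ] z [ 0.001  0.003 -1.   ] w 7.5 F [-0.  -0.7  1.5] ff 48.8 q [-0.33  0.76  0.08  1.92 -0.13  0.46 -0.34]
0.05 ty 1.9 tz -9.2
0.1 ty 4.3 tz -18.3
0.15 ty 7.2 tz -27.3
0.2 ty 10.5 tz -36.2
0.25 ty 14.2 tz -44.8
0.3 ty 18.4 tz -53.3
0.35 ty 23.0 tz -61.5
0.4 ty 28.0 tz -69.5
0.45 ty 33.4 tz -77.3
0.5 ty 39.1 tz -84.7
0.55 ty 45.3 tz -91.9
0.57 ty 47.8 tz -94.7
0.58 ty 49.1 tz -96.0
```

>>> play_rows([
  {"tx":0,"ty":0.7,"tz":-3.6,"wx":0.02,"wy":0,"wz":0,"jaw":0},
  {"tx":0,"ty":1.9,"tz":-9.2,"wx":0.05,"wy":0,"wz":0,"jaw":0},
  {"tx":0,"ty":4.3,"tz":-18.3,"wx":0.1,"wy":0,"wz":0,"jaw":0},
  {"tx":0,"ty":7.2,"tz":-27.3,"wx":0.15,"wy":0,"wz":0,"jaw":0},
  {"tx":0,"ty":10.5,"tz":-36.2,"wx":0.2,"wy":0,"wz":0,"jaw":0},
  {"tx":0,"ty":14.2,"tz":-44.8,"wx":0.25,"wy":0,"wz":0,"jaw":0},
  {"tx":0,"ty":18.4,"tz":-53.3,"wx":0.3,"wy":0,"wz":0,"jaw":0},
  {"tx":0,"ty":18.4,"tz":-53.3,"wx":0.3,"wy":0,"wz":0,"jaw":0},
  {"tx":0,"ty":18.4,"tz":-53.3,"wx":0.3,"wy":0,"wz":0,"jaw":0},
])

```text
time_s: 17.75
ee_pos: [549.8, 106.0, 186.4]
tool_rot: [0.759, 0.633, -0.094, -0.116]
wrist_force: [-0.2, 1.7, -6.1]
width: 0.092
finger_force: 49.5
```

```bash
cat > ang.py <<'E'
from st import *
def ang(s):
    R=Ro.from_quat(s["tool_rot"]).as_matrix()
    b=inbox(s["ee_pos"]-5*R[:,2])  # grasp point on the bar
    th=np.arctan2(b[2]-100,100-b[0])-np.arctan2(40,185)
    print("lid est",round(th,4),"r",round(np.hypot(b[2]-100,100-b[0]),1),"tool tilt",round(np.arctan2(-R[2,1],np.hypot(*R[:2,1])),3));return b,th
def togo(s,th0,targets):
    p0=inbox(s["ee_pos"])-[100,0,100];tl=Ro.from_quat(s["tool_rot"])
    for th in targets:
        p=Ro.from_rotvec([0,th-th0,0]).apply(p0)+[100,0,100]
        go(s,box(*p),Ro.from_rotvec((th-th0)*BY)*tl,round(th,3))
E
python3 - <<'E'
from ang import *
s=S();b,th=ang(s);togo(s,th,[.35,.4,.45,.5,.55])
E
```

```text
t 17.75 p [549.8 106.  186.4] box [-67.7  55.4 186.4] y [ 0.94  -0.171 -0.296] z [-0.29   0.056 -0.955] w 8.1 F [-0.2  1.7 -6.1] ff 49.5 q [-0.23  0.81  0.04  1.58 -0.16  1.04 -0.28]
lid est 0.2889 r 189.6 tool tilt 0.3
0.35 t [  0.    2.4 -11.3] w [0.061 0.    0.   ]
0.4 t [  0.1   4.8 -20.4] w [0.111 0.    0.   ]
0.45 t [  0.1   7.7 -29.4] w [0.161 0.    0.   ]
0.5 t [  0.1  11.  -38.2] w [0.211 0.    0.001]
0.55 t [  0.1  14.8 -46.8] w [0.261 0.    0.001]
```

>>> play_rows([
  {"tx":0,"ty":2.4,"tz":-11.3,"wx":0.061,"wy":0,"wz":0,"jaw":0},
  {"tx":0,"ty":4.8,"tz":-20.4,"wx":0.111,"wy":0,"wz":0,"jaw":0},
  {"tx":0,"ty":7.7,"tz":-29.4,"wx":0.161,"wy":0,"wz":0,"jaw":0},
  {"tx":0,"ty":11,"tz":-38.2,"wx":0.211,"wy":0,"wz":0,"jaw":0},
  {"tx":0,"ty":14.8,"tz":-46.8,"wx":0.261,"wy":0,"wz":0,"jaw":0},
  {"tx":0,"ty":14.8,"tz":-46.8,"wx":0.261,"wy":0,"wz":0,"jaw":0},
  {"tx":0,"ty":14.8,"tz":-46.8,"wx":0.261,"wy":0,"wz":0,"jaw":0},
  {"tx":0,"ty":14.8,"tz":-46.8,"wx":0.261,"wy":0,"wz":0,"jaw":0},
])

```text
time_s: 18.55
ee_pos: [577.6, 100.9, 227.1]
tool_rot: [0.738, 0.616, -0.176, -0.213]
wrist_force: [-0.4, 2.5, -5.9]
width: 0.089
finger_force: 49.6
```

Run:
```python
from ang import *
from plant import viewer
s=S();b,th=ang(s);togo(s,th,[.56,.57,.58,.59])
def lp(r,n,y,a): return box(100-r*np.cos(a)+n*np.sin(a),y,100+r*np.sin(a)+n*np.cos(a))
o=[]
for n in("top","scene"):
    im=viewer.camera(n)[:,:,::-1];cv2.imwrite(f"pics/{n}6.png",im)
    u,v=proj(n,lp(205,0,150,.575))[0].astype(int)
    x,y=u-40,v-30;o.append(cv2.resize(im[y:y+60,x:x+80],(800,600) if 0 else (400,300),interpolation=cv2.INTER_CUBIC))
    print(n,"crop org",x,y)
    for a in(.55,.58): print(a,"lid corner top/bot",((proj(n,[lp(200,8,140,a),lp(200,0,140,a)])-[x,y])*5).round().tolist(),"tip",((proj(n,[lp(226,0,157,a),lp(204,0,157,a)])-[x,y])*5).round().tolist())
cv2.imwrite("pics/c6.png",np.vstack(o))
```

```text
t 18.55 p [577.6 100.9 227.1] box [-39.4  55.4 227.1] y [ 0.834 -0.151 -0.531] z [-0.521  0.098 -0.848] w 7.8 F [-0.4  2.5 -5.9] ff 49.6 q [-0.17  0.94  0.02  1.21 -0.19  1.53 -0.27]
lid est 0.552 r 189.6 tool tilt 0.559
0.56 t [ 0.   0.3 -1.5] w [0.008 0.    0.   ]
0.57 t [ 0.   0.6 -3.3] w [0.018 0.    0.   ]
0.58 t [ 0.   1.  -5.2] w [0.028 0.    0.   ]
0.59 t [ 0.   1.4 -7. ] w [0.038 0.    0.   ]
top crop org 170 153
0.55 lid corner top/bot [[226.0, 145.0], [226.0, 157.0]] tip [[167.0, 188.0], [187.0, 154.0]]
0.58 lid corner top/bot [[226.0, 135.0], [226.0, 148.0]] tip [[167.0, 177.0], [186.0, 144.0]]
scene crop org 371 157
0.55 lid corner top/bot [[179.0, 153.0], [180.0, 160.0]] tip [[236.0, 122.0], [219.0, 164.0]]
0.58 lid corner top/bot [[178.0, 148.0], [179.0, 155.0]] tip [[236.0, 116.0], [218.0, 159.0]]
```

View pics/c6.png

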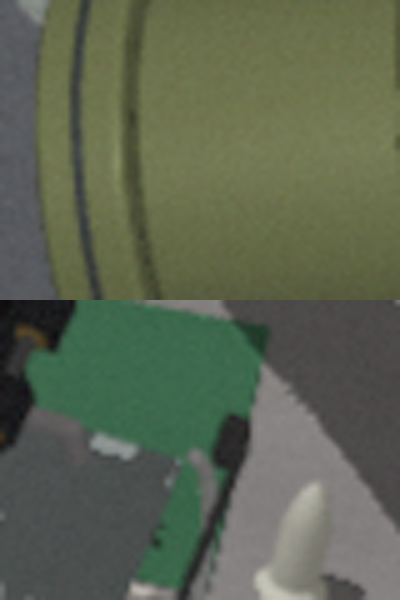

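The scene crop shows the lid's front +y corner at about (407,188), just short of level with the pointer tip block at about (417,185). I'll refine this with sub-pixel numbers.

Run:
```python
from h import *
def lp(r,n,y,a): return box(100-r*np.cos(a)+n*np.sin(a),y,100+r*np.sin(a)+n*np.cos(a))
def blockpx(n,a):
    return proj(n,[lp(215+i*11,j*9,157+k*6,a) for i in(-1,1) for j in(-1,1) for k in(-1,1)])
im=cv2.imread("pics/scene6.png");hv=cv2.cvtColor(im,cv2.COLOR_BGR2HSV)
green=((hv[:,:,0]>60)&(hv[:,:,0]<90)&(hv[:,:,1]>90))
print("front edge (px first non-green):")
e={a:proj("scene",[lp(200,8,y,a) for y in range(60,141,4)]) for a in(.54,.56,.58)}
for u in range(380,407,2):
    g=np.nonzero(green[160:200,u])[0]; print(u,160+g.max() if len(g) else None,[round(float(np.interp(u,q[:,0],q[:,1])),1) for q in e.values()])
for f,n,x,y,w,h in(("top0","top",194,168,24,28),("scene0","scene",408,176,20,24),("scene6","scene",408,176,20,24)):
    V=cv2.cvtColor(cv2.imread(f"pics/{f}.png"),cv2.COLOR_BGR2HSV)[:,:,2];print(f,"cols from",x)
    for r in range(y,y+h): print(r," ".join("%3d"%v for v in V[r,x:x+w]))
    for a in(.54,.57,.6): 
        b=blockpx(n,a);print(a,"u",b[:,0].min().round(1),b[:,0].max().round(1),"v",b[:,1].min().round(1),b[:,1].max().round(1),"mean",b.mean(0).round(1))
```

```text
front edge (px first non-green):
380 177 [179.3, 178.7, 178.2]
382 178 [179.9, 179.4, 178.8]
384 179 [180.6, 180.0, 179.4]
386 179 [181.2, 180.6, 180.1]
388 182 [181.9, 181.3, 180.7]
390 182 [182.5, 181.9, 181.4]
392 182 [183.2, 182.6, 182.0]
394 183 [183.8, 183.2, 182.6]
396 184 [184.5, 183.9, 183.3]
398 184 [185.1, 184.5, 183.9]
400 185 [185.7, 185.1, 184.6]
402 186 [186.4, 185.8, 185.2]
404 199 [187.0, 186.4, 185.8]
406 199 [187.7, 187.1, 186.5]
top0 cols from 194
168 148 154 154 151 148 148 152 156 154 151 156 149 136 102  97 139 184 193 158  81  96 137 152 156
169 155 154 153 154 152 154 151 152 153 154 151 133 101  87  99 142 182 192 153  91 119 150 155 154
170 156 153 154 151 157 156 153 155 152 156 138 101  84  93 116 151 183 181 134 106 137 154 154 152
171 155 156 153 150 155 155 155 155 153 149 134  94  93 114 135 151 183 183 143 128 150 153 155 153
172 149 151 156 151 154 153 154 153 151 137 103  87  89 109 116 139 186 184 162 152 154 155 157 155
173 151 152 151 155 154 151 154 153 152 127  92  90 109 117  91 136 187 189 168 154 155 156 156 154
174 151 155 156 156 154 153 
[... 6010 characters left out ...]
2 112 129 130 132 129 130 128 130 131 133
194 100 101 104 104 107 110  93  61  44  63 116 131 129 128 129 130 130 129 131 129
195 100 100 111 106 106 108  83  52  40 100 125 131 129 128 131 130 130 129 130 127
196 100  98 101 100 104 103  75  44  51 111 129 130 130 129 130 130 132 129 132 130
197 100  98 101 100 107  95  63  42  60 112 131 128 129 130 129 131 131 131 131 130
198 102 100 101 101 104  78  46  46  72 118 131 131 128 128 129 129 130 129 129 131
199 100 100 100 101  90  63  42  56 102 125 134 131 128 127 128 128 129 128 130 132
0.54 u 412.1 420.9 v 179.4 192.5 mean [416.6 186. ]
0.57 u 412.0 420.9 v 178.3 191.4 mean [416.5 184.9]
0.6 u 411.8 420.9 v 177.2 190.3 mean [416.4 183.8]
```

>>> play_rows([
  {"tx":0,"ty":0.4,"tz":-2,"wx":0.01,"wy":0,"wz":0,"jaw":0},
  {"tx":0,"ty":0.7,"tz":-3.9,"wx":0.021,"wy":0,"wz":0,"jaw":0},
  {"tx":0,"ty":0.7,"tz":-3.9,"wx":0.021,"wy":0,"wz":0,"jaw":0},
  {"tx":0,"ty":0.7,"tz":-3.9,"wx":0.021,"wy":0,"wz":0,"jaw":0},
  {"tx":0,"ty":0.7,"tz":-3.9,"wx":0.021,"wy":0,"wz":0,"jaw":0},
  {"tx":0,"ty":0.7,"tz":-3.9,"wx":0.021,"wy":0,"wz":0,"jaw":0},
])

```text
time_s: 19.25
ee_pos: [580.8, 100.3, 230.6]
tool_rot: [0.736, 0.614, -0.182, -0.221]
wrist_force: [0.8, 2.9, -8.3]
width: 0.089
finger_force: 49.6
```

Run:
```python
from ang import *
from plant import viewer
s=S();ang(s)
def lp(r,n,y,a): return box(100-r*np.cos(a)+n*np.sin(a),y,100+r*np.sin(a)+n*np.cos(a))
ims=[viewer.camera("scene")[:,:,::-1] for _ in range(6)];im=np.mean(ims,0);cv2.imwrite("pics/scene7.png",im)
# sub-pixel lid front edge: sample along lid-plane normal-to-edge (r from 190..215 in px) -> fit angle at which intensity crosses
def prof(u,v0,chan): return [cv2.getRectSubPix(im.astype(np.float32)[:,:,chan].copy(),(1,1),(float(u),float(v)))[0,0] for v in v0]
res=[]
for u in np.arange(389,404,1.):
    v=np.arange(176,192,.25);sat=np.array(prof(u,v,1))-np.array(prof(u,v,2)) # G-R: green mat high, lid low
    hi,lo=sat[:8].mean(),sat[-16:].mean();i=np.nonzero(sat<(hi+lo)/2)[0]
    if len(i) and hi-lo>15:
        vv=v[i[0]];A=np.arange(.5,.65,.005)
        E=[]
        for a in A:
            q=proj("scene",[lp(200,8,y,a) for y in(60,80,100,120,140)]);E.append(np.interp(u,q[:,0],q[:,1]))
        res.append(np.interp(-vv,-np.array(E),A))
print("lid by scene",np.round(res,3),np.median(res))
# top0 block corners
for a in(.56,.58,.6): print(a,[(i,j,k,*proj("top",lp(215+i*11,j*9,157+k*6,a))[0].round(1)) for i in(1,) for j in(-1,1) for k in(-1,1)])
```

```text
t 19.25 p [580.8 100.3 230.6] box [-36.2  55.3 230.6] y [ 0.823 -0.148 -0.549] z [-0.539  0.102 -0.836] w 7.9 F [ 0.8  2.9 -8.3] ff 49.6 q [-0.16  0.95  0.02  1.18 -0.2   1.57 -0.27]
lid est 0.5776 r 189.6 tool tilt 0.581
lid by scene [0.547 0.549 0.543 0.545 0.548 0.542 0.553 0.547 0.549 0.551 0.537 0.548
 0.542 0.544 0.547] 0.5466124384514156
0.56 [(1, -1, -1, np.float64(206.1), np.float64(193.4)), (1, -1, 1, np.float64(200.9), np.float64(192.0)), (1, 1, -1, np.float64(205.9), np.float64(187.6)), (1, 1, 1, np.float64(200.6), np.float64(186.2))]
0.58 [(1, -1, -1, np.float64(206.1), np.float64(192.0)), (1, -1, 1, np.float64(200.8), np.float64(190.6)), (1, 1, -1, np.float64(205.9), np.float64(186.0)), (1, 1, 1, np.float64(200.6), np.float64(184.6))]
0.6 [(1, -1, -1, np.float64(206.0), np.float64(190.5)), (1, -1, 1, np.float64(200.7), np.float64(189.1)), (1, 1, -1, np.float64(205.8), np.float64(184.5)), (1, 1, 1, np.float64(200.5), np.float64(183.1))][ WARN:0@2.623] global loadsave.cpp:1063 imwrite_ Unsupported depth image for selected encoder is fallbacked to CV_8U.
```

```bash
cat > rel.py <<'E'
from ang import *
def lp(r,n,y,a): return box(100-r*np.cos(a)+n*np.sin(a),y,100+r*np.sin(a)+n*np.cos(a))
A=np.arange(-.1,.75,.01)
def cross(D,us,v0,v1,ends):
    out=[]
    for u in us:
        v=np.arange(v0,v1,.1);p=cv2.remap(D,np.full((1,len(v)),u,np.float32),v[None].astype(np.float32),cv2.INTER_LINEAR)[0]
        hi,lo=np.median(p[:15]),p.min() if ends[2]=="min" else np.median(p[-15:])
        vv=v[np.nonzero(p<(hi+lo)/2)[0][0]];E=[]
        for a in A:
            q=proj("scene",[lp(*ends[0],a),lp(*ends[1],a)]);q=q[np.argsort(q[:,0])];E.append(q[0,1]+(u-q[0,0])*(q[1,1]-q[0,1])/(q[1,0]-q[0,0]))
        out.append(np.interp(-vv,-np.array(E),A))
    return np.round(out,3)
L=((200,8,40),(200,8,140),"end");B=((226,9,151),(226,9,163),"end")
if __name__=="__main__":
    for f in("scene0","scene5","scene6","scene7"):
        im=cv2.imread(f"pics/{f}.png").astype(np.float32);D=im[:,:,1]-im[:,:,2]
        r=cross(D,range(338,348),183,197,L) if f in("scene0","scene5") else cross(D,range(389,404),176,192,L)
        b=cross(D,np.arange(416.,420.,.5),173,186,B)
        print(f,"lid",r,np.median(r),"block",b)
E
python3 rel.py
```

```text
scene0 lid [-0.018 -0.014 -0.011 -0.014 -0.013 -0.014 -0.015 -0.012 -0.015 -0.012] -0.014 block [0.545 0.55  0.554 0.555 0.557 0.555 0.554 0.558]
scene5 lid [ 0.026  0.028 -0.001 -0.014 -0.015 -0.012 -0.016 -0.017 -0.013 -0.01 ] -0.0125 block [0.545 0.55  0.554 0.558 0.559 0.558 0.557 0.561]
scene6 lid [0.518 0.528 0.532 0.526 0.53  0.534 0.519 0.526 0.53  0.527 0.525 0.519
 0.523 0.524 0.518] 0.526 block [0.535 0.544 0.551 0.555 0.557 0.555 0.549 0.553]
scene7 lid [0.547 0.551 0.545 0.552 0.546 0.547 0.551 0.548 0.552 0.55  0.544 0.548
 0.549 0.543 0.55 ] 0.548 block [0.538 0.547 0.551 0.553 0.557 0.555 0.549 0.556]
```

>>> play_rows([
  {"tx":0,"ty":0.2,"tz":-1.2,"wx":0.006,"wy":0,"wz":0,"jaw":0},
  {"tx":0,"ty":0.2,"tz":-1.2,"wx":0.006,"wy":0,"wz":0,"jaw":0},
  {"tx":0,"ty":0.2,"tz":-1.2,"wx":0.006,"wy":0,"wz":0,"jaw":0},
  {"tx":0,"ty":0.2,"tz":-1.2,"wx":0.006,"wy":0,"wz":0,"jaw":0},
  {"tx":0,"ty":0.2,"tz":-1.2,"wx":0.006,"wy":0,"wz":0,"jaw":0},
  {"tx":0,"ty":0.2,"tz":-1.2,"wx":0.006,"wy":0,"wz":0,"jaw":0},
])

```text
time_s: 20.15
ee_pos: [581.7, 100.1, 231.5]
tool_rot: [0.735, 0.613, -0.184, -0.224]
wrist_force: [1.5, 4.7, -9.6]
width: 0.088
finger_force: 49.7
```

Run:
```python
from rel import *
from plant import viewer
s=S();ang(s)
im=np.mean([viewer.camera("scene")[:,:,::-1] for _ in range(6)],0).astype(np.float32)
cv2.imwrite("pics/scene8.png",im.round().astype(np.uint8));D=im[:,:,1]-im[:,:,2]
r=cross(D,range(389,404),176,192,L);b=cross(D,np.arange(416.,420.,.5),173,186,B);print(np.median(r),r.std(),np.median(b),b)
print("lid corner by eye: pred", proj("scene",[lp(200,8,140,.555)]))
```

```text
t 20.15 p [581.7 100.1 231.5] box [-35.3  55.3 231.5] y [ 0.819 -0.148 -0.554] z [-0.545  0.103 -0.832] w 7.8 F [ 1.5  4.7 -9.6] ff 49.7 q [-0.16  0.96  0.02  1.17 -0.2   1.58 -0.27]
lid est 0.5841 r 189.6 tool tilt 0.587
0.554 0.005122499389946254 0.5525 [0.538 0.547 0.551 0.553 0.554 0.555 0.552 0.553]
lid corner by eye: pred [[406.76375722 187.45607482]]
```

View pics/scene8.png

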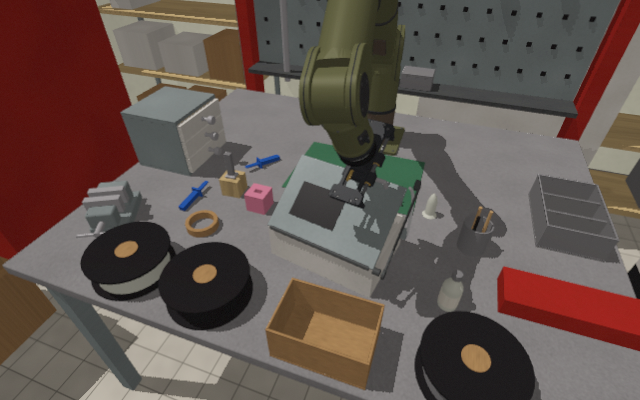

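```bash
python3 -c "
from plant import sign_off;print(sign_off())"
```

```text
the job is handed in; nothing more can be done
None
```

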